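# Load the road vehicles on the flat-wagon train in order of length

### The arm

A 6-joint arm with a two-finger parallel gripper is mounted at the origin on a cart in front of the work surface, level with it; the furniture and walls round the work are solid. World frame = base frame: x ahead of the robot, y to its left, z up, the work surface at z = 0. Lengths are in m, angles in degrees, forces in N, time in s.
With the tool pointing down it reaches from about 0.325 to 0.75 m from the base axis. Payload 7.6 kg.
Tool frame: the origin (TCP) lies between the finger pads; the fingertips stand 25 mm ahead of it and the grasp point (between the pads) lies 6 mm ahead of it; z points along the fingers, y is the line along which they close (so a half turn about z gives the same grasp; the last joint's range is limited). The gripper opens to 85 mm and grips with 20 to 120 N. Pads are 22 mm wide; open, the fingers measure 114 mm over their backs; the gripper's body (76 mm by 85 mm) begins 54 mm behind the grasp point. The pads swing forward as they close: fully open they stand 13 mm farther back than shut.
Start: joints at [-73.7, 2.991, 80.254, -0, 96.75, -4.028], TCP at [0.182, -0.492, 0.256] pointing down, gripper open.
Joint ranges: [-166.34, 166.34], [-52.06, 124.39], [6.96, 135.62], [-60.46, 240.46], [14.63, 156.25], [-167.68, 167.68]. Speed limits (degrees/s): [147.25, 147.25, 172.46, 180, 180, 180].

### API

Orientations are given as a 3x3 rotation matrix whose columns are the frame's x, y, z axes.
In Python, from plant import env gives the robot as it stands.
- The arm moves only by the shell command python3 -m creep 'ROWS' [FORCE]. ROWS is JSON, a list that holds one entry, the list of rows, each a list of 5 numbers: the closure, from 0 (fully open) to 1 (shut), then the shift along the tool's x, y, z in cm, then the turn about the tool's z in rad. In form: [[[gripper, x, y, z, spin], ...]]. A call has 1 to 12 rows; each row shifts and turns the commanded pose from where the row before left it, along the tool's axes as they then stand; what a row does not reach is not made up. A row lasts 1/10 s, in which the tool goes at most 50 mm and 8.59 degrees, less where a joint would pass 70% of its speed; a pose out of reach is approached as far as the arm can. A call with a gripper value outside its range is refused whole. The fingers move at their own pace and stop on an object; FORCE is the grip in N (left out, the last holds). Time passes only in rows, so rows that do not move let the fingers close. It gives the time, the measured TCP pose, the force, the opening and the grip force at its end, in the units of the state.
- env.state(): the state, without advancing time (a new reading comes with each control period).
- env.camera(name): name is "scene" or "side" or "wrist"; returns (picture, depth): 384x512x3 uint8, blue, green, red; 384x512 float32, m along the optical axis (not along the pixel's ray), 0 where there is no reading.
- env.camera_model(name): a dict with "fx", "fy", "cx", "cy" (pixels), "rvec" (rotation vector, rad) and "tvec" (3), from world to camera coordinates, as OpenCV has them; the wrist camera has in their place "tool_from_camera" (4x4, takes a point from camera to tool coordinates, whose origin is the TCP and whose axes are the flange's). Camera axes: x right, y down, z forward; pixel columns grow to the right and rows downward; lengths in m; the calibration is good to about 2 mm. The wrist camera is an equidistant fisheye: a pixel r from the principal point sees the ray r / f radians off the axis. A picture is of the moment at which its call begins: read the wrist's pose just before it. camera_model takes no time and is no camera call.
- env.job_done(): hands the job in; it is judged then, once.
The state is a dict: "t": time; "joint_positions": joint angles; "joint_velocities": joint speeds; "joint_efforts": joint torques, N m; "ee_pos": TCP position; "tool_rot": TCP orientation; "ft_force": force on the tool from outside, world axes, zero at the start; "wrist_torque": the same for the moment, N m; "opening": finger opening in m; "grip_force": force on a finger pad.
Only numpy, scipy, OpenCV 4.12 (cv2) and the standard library are available. Lean on these libraries where they do the work, as an engineer would, in place of code of your own. Each camera call takes 0.05 s, during which the arm holds its last target. There are 200 camera calls.

### The job

Load the flat-wagon train on the layout: put the red bus, the blue lorry, the yellow van and the white pickup one on each flat wagon in order of length, with the longest next to the green locomotive and the shortest farthest from it. Stand each on its wheels in the middle of its deck, straight along the wagon (facing either way), and leave them all there at rest.

Things in the scene. Friction and masses are not known exactly. Their poses are not given: they have to be found in the camera images.
- bus_red: red double-deck bus, the longest vehicle: 33 mm wide, 110 mm long, 57 mm high, 0.16 kg, loose. Its origin is on the middle of its underside, between the wheels at ground level; its y axis runs along its length (front at -y), x across, z up. Plain flat sides 33 mm apart from 4 mm above the ground to the roof; grip across them
- lorry_blue: box lorry with blue box and white cab, the second longest: 33 mm wide, 99 mm long, 40 mm high, 0.09 kg, loose. Its origin is on the middle of its underside, between the wheels at ground level; its y axis runs along its length (front at -y), x across, z up. Grip across the sides of the box at the middle (box about 32 mm wide, from 12 to 40 mm high)
- van_yellow: yellow step van, the third longest: 35 mm wide, 80 mm long, 39 mm high, 0.06 kg, loose. Its origin is on the middle of its underside, between the wheels at ground level; its y axis runs along its length (front at -y), x across, z up. Grip across the sides at the middle (body about 31 mm wide, from 6 to 39 mm high)
- pickup_white: small white pickup with open bed, the shortest: 24 mm wide, 62 mm long, 23 mm high, 0.045 kg, loose. Its origin is on the middle of its underside, between the wheels at ground level; its y axis runs along its length (front at -y), x across, z up. Grip low across the sides at the middle (cab sides about 23 mm apart, from 7 to 21 mm high)
- flat_grey: bogie flat wagon with a light grey deck, one of four alike but for paint, fixed in a row on the track. 47 mm wide, 124 mm long. Origin: its middle at rail height (7 mm above the board); y axis along wagon and track (world y), z up. Flat deck top 14 mm above the origin; a lip 2 mm high, 1.5 mm thick runs all round it, leaving 44 x 121 mm inside
- flat_brown: bogie flat wagon with a rust brown deck, one of four alike but for paint, fixed in a row on the track. 47 mm wide, 124 mm long. Origin: its middle at rail height (7 mm above the board); y axis along wagon and track (world y), z up. Flat deck top 14 mm above the origin; a lip 2 mm high, 1.5 mm thick runs all round it, leaving 44 x 121 mm inside
- flat_yellow: bogie flat wagon with a dull yellow deck, one of four alike but for paint, fixed in a row on the track. 47 mm wide, 124 mm long. Origin: its middle at rail height (7 mm above the board); y axis along wagon and track (world y), z up. Flat deck top 14 mm above the origin; a lip 2 mm high, 1.5 mm thick runs all round it, leaving 44 x 121 mm inside
- flat_blue: bogie flat wagon with a dark blue deck, one of four alike but for paint, fixed in a row on the track. 47 mm wide, 124 mm long. Origin: its middle at rail height (7 mm above the board); y axis along wagon and track (world y), z up. Flat deck top 14 mm above the origin; a lip 2 mm high, 1.5 mm thick runs all round it, leaving 44 x 121 mm inside
- loco: green diesel locomotive with white roof, 37 mm wide, 258 mm long, 52 mm high, fixed on the same track at one end (left or right) of the row of flat wagons. Origin: its middle at rail height; y axis along the track. About 196 mm to the nearest flat wagon's origin, 130 mm more for each further one. The dark grey open wagon at the row's other end is no part of the job

How it is judged (in metres and radians):
At the end, for the whole second after the job is handed in: From the locomotive outwards the flat wagons carry bus, lorry, van, pickup; each origin within 16 mm of its wagon's and 9 mm of the track centre line, 11 to 19 mm above rail, length within 0.17 rad of the track (either way), tilt under 0.12 rad, at rest (0.02 m/s, 0.2 rad/s) ((horizontal distance between bus_red and flat_grey below 0.016 m or horizontal distance between bus_red and flat_brown below 0.016 m or horizontal distance between bus_red and flat_yellow below 0.016 m or horizontal distance between bus_red and flat_blue below 0.016 m) and horizontal distance between bus_red and loco below 0.262 m and x of bus_red in the frame of loco between -0.009 and 0.009 m and z of bus_red in the frame of loco between 0.011 and 0.019 m and angle between the y axis of each of bus_red, lorry_blue, van_yellow, pickup_white and the y axis of loco, either way round below 0.17 rad and angle between each of bus_red, lorry_blue, van_yellow, pickup_white's own z axis and vertical below 0.12 rad and linear speed of each of bus_red, lorry_blue, van_yellow, pickup_white below 0.02 m/s and angular speed of each of bus_red, lorry_blue, van_yellow, pickup_white below 0.2 rad/s and (horizontal distance between lorry_blue and flat_grey below 0.016 m or horizontal distance between lorry_blue and flat_brown below 0.016 m or horizontal distance between lorry_blue and flat_yellow below 0.016 m or horizontal distance between lorry_blue and flat_blue below 0.016 m) and horizontal distance between lorry_blue and loco between 0.262 and 0.393 m and x of lorry_blue in the frame of loco between -0.009 and 0.009 m and z of lorry_blue in the frame of loco between 0.011 and 0.019 m and (horizontal distance between van_yellow and flat_grey below 0.016 m or horizontal distance between van_yellow and flat_brown below 0.016 m or horizontal distance between van_yellow and flat_yellow below 0.016 m or horizontal distance between van_yellow and flat_blue below 0.016 m) and horizontal distance between van_yellow and loco between 0.393 and 0.524 m and x of van_yellow in the frame of loco between -0.009 and 0.009 m and z of van_yellow in the frame of loco between 0.011 and 0.019 m and (horizontal distance between pickup_white and flat_grey below 0.016 m or horizontal distance between pickup_white and flat_brown below 0.016 m or horizontal distance between pickup_white and flat_yellow below 0.016 m or horizontal distance between pickup_white and flat_blue below 0.016 m) and horizontal distance between pickup_white and loco above 0.524 m and x of pickup_white in the frame of loco between -0.009 and 0.009 m and z of pickup_white in the frame of loco between 0.011 and 0.019 m); the robot touches nothing.
It also fails if it takes over 104 s, if anything falls off the work surface, if the arm or the gripper's body presses on something with over 40 N, if the wrist force passes 120 N, or if a joint passes its speed limit or range.

## Working session

There is one attempt and no reset: what is moved stays moved. The work goes in short steps, Python scripts to look and compute and a shell command to move; the robot and the scene stay as the last step left them, time stands still between calls to the robot, and variables do not carry over. Pictures are saved under pics/ and viewed, at most 14 in all, crops included, and the job is handed in when it is done.

```bash
ls; mkdir -p pics; python3 - <<'E'
from plant import env
import cv2,numpy as np
s=env.state();print(s['t'],s['ee_pos'],s['tool_rot'],s['opening'])
for n in('scene','side'):
    p,d=env.camera(n);cv2.imwrite(f'pics/{n}0.png',p);np.savez(f'pics/{n}0.npz',p=p,d=d);print(n,env.camera_model(n))
print(env.camera_model('wrist'))
E
```

```text
pics
0.0 [ 0.18231863 -0.4920446   0.25545835] [[ 9.37725053e-01  3.47378014e-01 -4.89374485e-04]
 [ 3.47378351e-01 -9.37723813e-01  1.52703712e-03]
 [ 7.15610147e-05 -1.60193907e-03 -9.99998714e-01]] 0.08549697649981546
scene {'fx': 403.37675030165, 'fy': 403.37675030165, 'cx': 250.22997273162275, 'cy': 190.97990921442357, 'rvec': array([ 1.29544978, -2.2609417 ,  0.9347079 ]), 'tvec': array([0.34362822, 0.39057427, 0.87619871])}
side {'fx': 407.61948887199674, 'fy': 407.61948887199674, 'cx': 252.2991757534371, 'cy': 195.2752592965018, 'rvec': array([ 1.95739474, -0.23320807,  0.1851489 ]), 'tvec': array([-0.58101846,  0.10515428,  1.04723212])}
{'fx': 297.3186396354542, 'fy': 297.3186396354542, 'cx': 248.15959416983375, 'cy': 195.72958779751136, 'tool_from_camera': array([[-2.87615344e-04, -9.44627832e-01, -3.28143530e-01,
         8.40574051e-02],
       [ 9.99999703e-01, -5.06128479e-04,  5.80501433e-04,
         4.93290083e-04],
       [-7.14440596e-04, -3.28143265e-01,  9.44627698e-01,
        -1.16701107e-01],
       [ 0.00000000e+00,  0.00000000e+00,  0.00000000e+00,
         1.00000000e+00]])}
```

View pics/scene0.png

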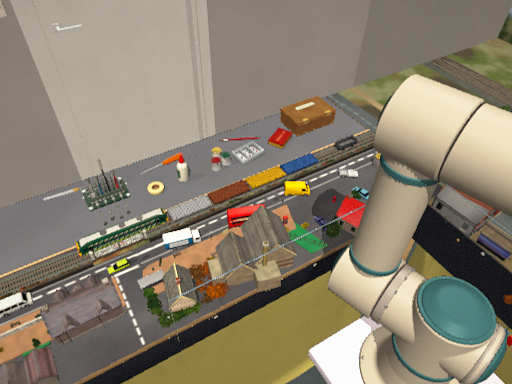

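View pics/side0.png

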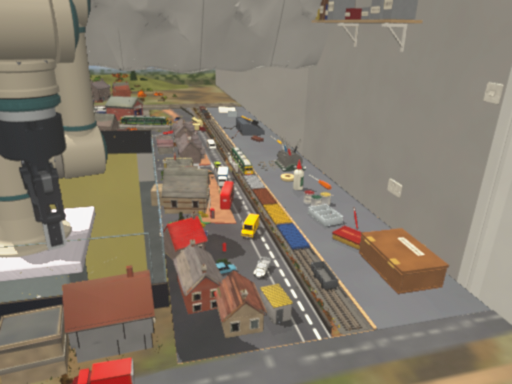

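The scene picture shows the green loco (about 120,230) on the left. The wagons run grey (190,207), brown (230,192), yellow (265,176) and blue (300,163). On the road are the lorry (182,238), bus (243,215), van (297,187) and pickup (349,173). Next I'll measure them.

```bash
cat > h.py <<'E'
import cv2,numpy as np
from plant import env
def world(n,p,d,m=None):
    m=m or env.camera_model(n); R=cv2.Rodrigues(m['rvec'])[0]
    v,u=np.mgrid[:384,:512]
    P=np.stack([(u-m['cx'])/m['fx']*d,(v-m['cy'])/m['fy']*d,d],-1)
    return (P-m['tvec'])@R      # R^T (P-t)
def wworld(d,s):
    m=env.camera_model('wrist');v,u=np.mgrid[:384,:512]
    x,y=(u-m['cx'])/m['fx'],(v-m['cy'])/m['fy'];r=np.hypot(x,y)+1e-9
    k=np.tan(r)/r
    C=np.stack([x*k*d,y*k*d,d],-1);T=m['tool_from_camera']
    return (C@T[:3,:3].T+T[:3,3])@np.array(s['tool_rot']).T+np.array(s['ee_pos'])
def hsv(p): return cv2.cvtColor(p,cv2.COLOR_BGR2HSV)
E
python3 - <<'E'
from h import *
W={}
for n in('scene','side'):
    z=np.load(f'pics/{n}0.npz');W[n]=(world(n,z['p'],z['d']),hsv(z['p']),z['d'])
boxes={'scene':dict(bus=(225,203,262,227),lorry=(160,226,203,250),van=(283,178,312,198),pick=(336,166,360,180),grey=(168,195,212,222),brown=(208,180,250,204),yel=(246,165,286,188),blue=(280,152,318,174),loco=(77,205,170,255)),
'side':dict(bus=(218,178,236,212),lorry=(214,163,230,186),van=(240,212,262,240),pick=(252,256,272,280),yel=(264,202,292,224),blue=(276,222,310,250),brown=(254,186,276,206))}
col=dict(bus=lambda h:((h[...,0]<8)|(h[...,0]>172))&(h[...,1]>150)&(h[...,2]>90),lorry=lambda h:((h[...,1]<60)&(h[...,2]>170))|((abs(h[...,0].astype(int)-108)<14)&(h[...,1]>110)),
van=lambda h:(abs(h[...,0].astype(int)-26)<6)&(h[...,1]>150)&(h[...,2]>120),pick=lambda h:(h[...,1]<60)&(h[...,2]>130),
grey=lambda h:(h[...,1]<50)&(h[...,2]>100),brown=lambda h:((h[...,0]<15))&(h[...,1]>110),yel=lambda h:(abs(h[...,0].astype(int)-24)<6)&(h[...,1]>130),blue=lambda h:(abs(h[...,0].astype(int)-110)<12)&(h[...,1]>110),loco=lambda h:h[...,2]>0)
zr=dict(bus=(.03,.08),lorry=(.015,.06),van=(.015,.06),pick=(.008,.04),loco=(.03,.09))
for n in W:
  X,H,d=W[n]
  for k,(a,b,c,e) in boxes[n].items():
    m=col[k](H[b:e,a:c])&(d[b:e,a:c]>0);P=X[b:e,a:c][m]
    lo,hi=zr.get(k,(.012,.035));P=P[(P[:,2]>lo)&(P[:,2]<hi)]
    if len(P)<5: print(n,k,'few',len(P));continue
    top=np.percentile(P[:,2],95)
    Q=P[P[:,2]>top-.006] if k in zr else P
    r=cv2.minAreaRect((Q[:,:2]*1000).astype(np.float32))
    print(n,k,len(P),'top %.3f'%top,'min',P.min(0).round(3),'max',P.max(0).round(3),'rect',np.round(r[0]),np.round(r[1]),round(r[2],1))
E
```

```text
scene bus 310 top 0.060 min [0.524 0.047 0.03 ] max [0.571 0.147 0.062] rect [541.  98.] [98. 30.] 69.6
scene lorry 475 top 0.044 min [0.54  0.236 0.015] max [0.59  0.333 0.047] rect [567. 294.] [75. 37.] 76.4
scene van 260 top 0.041 min [ 0.538 -0.142  0.015] max [ 0.599 -0.063  0.044] rect [570. -97.] [64. 30.] 57.3
scene pick 120 top 0.023 min [ 0.526 -0.319  0.008] max [ 0.575 -0.261  0.026] rect [ 551. -288.] [52. 28.] 59.5
scene grey 521 top 0.025 min [0.634 0.152 0.016] max [0.685 0.279 0.027] rect [660. 215.] [ 51. 127.] 0.2
scene brown 498 top 0.025 min [0.633 0.023 0.012] max [0.685 0.149 0.027] rect [659.  86.] [ 53. 126.] 0.8
scene yel 442 top 0.025 min [ 0.58  -0.109  0.012] max [0.686 0.018 0.035] rect [658. -45.] [122. 106.] 55.5
scene blue 366 top 0.025 min [ 0.633 -0.237  0.013] max [ 0.682 -0.113  0.028] rect [ 657. -175.] [124.  48.] 89.4
scene loco 1521 top 0.061 min [0.555 0.29  0.03 ] max [0.678 0.535 0.064] rect [658. 414.] [ 31. 227.] 0.3
side bus 199 top 0.059 min [0.513 0.032 0.032] max [0.568 0.138 0.06 ] rect [542.  88.] [106.  29.] 72.0
side lorry 108 top 0.043 min [0.542 0.231 0.016] max [0.587 0.334 0.044] rect [567. 293.] [79. 31.] 78.9
side van 233 top 0.040 min [ 0.539 -0.144  0.015] max [ 0.595 -0.068  0.041] rect [ 570. -100.] [66. 26.] 61.1
side pick 206 top 0.023 min [ 0.524 -0.321  0.008] max [ 0.572 -0.257  0.027] rect [ 552. -286.] [56. 24.] 60.8
side yel 338 top 0.024 min [ 0.636 -0.11   0.018] max [0.685 0.024 0.026] rect [660. -43.] [134.  49.] 89.9
side blue 372 top 0.024 min [ 0.636 -0.239  0.019] max [ 0.68  -0.115  0.025] rect [ 658. -177.] [125.  44.] 89.9
side brown 226 top 0.024 min [0.636 0.024 0.019] max [0.683 0.152 0.026] rect [660.  88.] [128.  47.] 88.8
```

```bash
python3 - <<'E'
from h import *
P=[]
for n in('scene','side'):
    z=np.load(f'pics/{n}0.npz');X=world(n,z['p'],z['d']);P.append(X[(z['d']>0)])
P=np.concatenate(P)
V=dict(bus=(.541,.092,71,110,33),lorry=(.566,.285,78,99,33),van=(.570,-.103,60,80,35),pick=(.550,-.289,60,62,24))
for k,(x,y,a,L,w) in V.items():
    a=np.radians(a);D=P[:,:2]-[x,y];u=D@[np.cos(a),np.sin(a)];v=D@[np.sin(a),-np.cos(a)]
    print(k,'rows: across v(mm) bins; max z per bin, body half 45 along, finger half 14')
    for lo in range(-70,70,10):
        m=(v*1000>=lo)&(v*1000<lo+10)
        f=lambda h:P[m&(abs(u)<h)&(P[:,2]<.3)][:,2].max(initial=0)*1000
        print(lo,'f%.0f b%.0f'%(f(.014),f(.048)),end=' | ')
    print()
m=(P[:,0]>.6)&(P[:,0]<.74)&(abs(P[:,1])<.3)&(P[:,2]<.4)
for x in np.arange(.6,.74,.01):
    q=P[m&(P[:,0]>=x)&(P[:,0]<x+.01)];print('x%.2f zmax %.3f'%(x,q[:,2].max()),end='; ')
E
```

```text
bus rows: across v(mm) bins; max z per bin, body half 45 along, finger half 14
-70 f107 b127 | -60 f109 b126 | -50 f15 b121 | -40 f6 b8 | -30 f7 b11 | -20 f61 b61 | -10 f62 b62 | 0 f62 b62 | 10 f59 b60 | 20 f4 b4 | 30 f4 b4 | 40 f5 b5 | 50 f4 b18 | 60 f3 b22 | 
lorry rows: across v(mm) bins; max z per bin, body half 45 along, finger half 14
-70 f11 b11 | -60 f10 b11 | -50 f13 b17 | -40 f12 b12 | -30 f9 b43 | -20 f46 b46 | -10 f44 b47 | 0 f45 b45 | 10 f44 b46 | 20 f4 b5 | 30 f4 b19 | 40 f20 b20 | 50 f19 b20 | 60 f24 b51 | 
van rows: across v(mm) bins; max z per bin, body half 45 along, finger half 14
-70 f7 b8 | -60 f5 b6 | -50 f6 b15 | -40 f6 b6 | -30 f7 b7 | -20 f42 b42 | -10 f43 b44 | 0 f41 b41 | 10 f40 b40 | 20 f3 b18 | 30 f4 b20 | 40 f18 b21 | 50 f20 b26 | 60 f9 b25 | 
pick rows: across v(mm) bins; max z per bin, body half 45 along, finger half 14
-70 f12 b13 | -60 f5 b11 | -50 f7 b7 | -40 f5 b5 | -30 f6 b6 | -20 f25 b25 | -10 f26 b26 | 0 f27 b27 | 10 f21 b22 | 20 f3 b6 | 30 f5 b5 | 40 f4 b20 | 50 f5 b21 | 60 f19 b19 | 
x0.60 zmax 0.022; x0.61 zmax 0.023; x0.62 zmax 0.019; x0.63 zmax 0.027; x0.64 zmax 0.054; x0.65 zmax 0.054; x0.66 zmax 0.056; x0.67 zmax 0.052; x0.68 zmax 0.027; x0.69 zmax 0.011; x0.70 zmax 0.008; x0.71 zmax 0.007; x0.72 zmax 0.007; x0.73 zmax 0.006; Traceback (most recent call last):
  File "<stdin>", line 17, in <module>
    return umr_maximum(a, axis, None, out, keepdims, initial, where)
ValueError: zero-size array to reduction operation maximum which has no identity
```

```bash
cat >> h.py <<'E'
def go(x,y,z,a=None):
    s=env.state();R=np.array(s['tool_rot']);az=np.degrees(np.arctan2(R[1,0],R[0,0]))
    d=R.T@(np.array([x,y,z])-s['ee_pos'])*100
    print('t %.1f'%s['t'],'pos',np.round(s['ee_pos'],4),'az %.1f'%az,'shift cm',d.round(2),'|',None if a is None else 'spin rad %.3f'%np.radians(az-a),'open',round(s['opening'],4))
E
python3 -c "
from h import *
go(.52,-.34,.2,60)"
```

```text
t 0.1 pos [ 0.1823 -0.4921  0.2556] az 20.3 shift cm [36.95 -2.52  5.56] | spin rad -0.692 open 0.0856
```

```bash
python3 -m creep '[[[0.45,4.6,-0.3,0.7,0],[0.45,4.6,-0.3,0.7,0],[0.45,4.6,-0.3,0.7,0],[0.45,4.6,-0.3,0.7,0],[0.45,4.6,-0.3,0.7,0],[0.45,4.6,-0.3,0.7,0],[0.45,4.6,-0.3,0.7,0],[0.45,0,0,0,-0.14],[0.45,0,0,0,-0.14],[0.45,0,0,0,-0.14],[0.45,0,0,0,-0.14],[0.45,0,0,0,-0.13]]]' 30; python3 - <<'E'
from h import *
import time
s=env.state();p,d=env.camera('wrist');cv2.imwrite('pics/w1.png',p);X=wworld(d,s)
H=hsv(p);go(.52,-.34,.2,60)
m=(d>0)&(H[...,1]<70)&(H[...,2]>120)&(X[...,2]>.008)&(X[...,2]<.04)&(np.hypot(X[...,0]-.55,X[...,1]+.288)<.06)
Q=X[m];r=cv2.minAreaRect((Q[:,:2]*1000).astype(np.float32));print(len(Q),r,Q.min(0),Q.max(0))
E
```

```text
t: 1.3
ee_pos: [0.4769, -0.3606, 0.2066]
tool_rot: [[0.497, 0.868, -0.001], [0.868, -0.497, 0.001], [0.0, -0.001, -1.0]]
ft_force: [-0.2, -0.1, -0.3]
opening: 0.0473
grip_force: 0.0
t 1.4 pos [ 0.4769 -0.3606  0.2067] az 60.5 shift cm [3.91 2.74 0.67] | spin rad 0.009 open 0.047
1325 ((547.5758666992188, -291.7270812988281), (61.777679443359375, 24.272239685058594), 57.90365982055664) [ 0.52277591 -0.32215575  0.00813732] [ 0.57384824 -0.25999521  0.02336253]
```

View pics/w1.png

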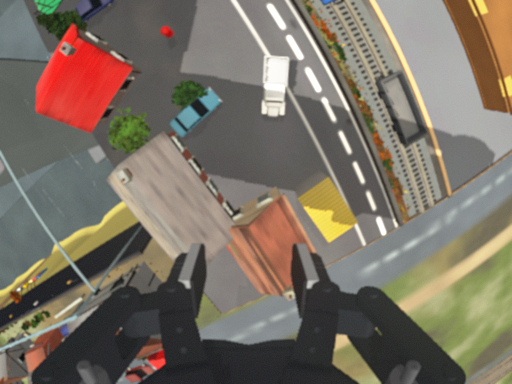

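```bash
python3 -c "
from h import *
go(.5476,-.2917,.029,57.9)"
```

```text
t 1.4 pos [ 0.4769 -0.3606  0.2067] az 60.5 shift cm [ 9.47  2.78 17.77] | spin rad 0.046 open 0.047
```

```bash
python3 -m creep '[[[0.45,3.15,0.93,4,0],[0.45,3.15,0.93,4,0],[0.45,3.17,0.92,4,0],[0.45,0,0,0,0.046],[0.45,0,0,2,0],[0.45,0,0,2,0],[0.45,0,0,1.8,0],[0.45,0,0,0,0],[0.85,0,0,0,0],[0.85,0,0,0,0],[0.85,0,0,0,0],[0.85,0,0,0,0]]]' 30; python3 -c "
from h import *
go(.5476,-.2917,.029,57.9)"
```

```text
t: 2.55
ee_pos: [0.5467, -0.2955, 0.0347]
tool_rot: [[0.542, 0.841, 0.002], [0.841, -0.542, -0.001], [0.0, 0.002, -1.0]]
ft_force: [0.0, 0.5, 2.7]
opening: 0.0221
grip_force: 29.5
t 2.5 pos [ 0.5467 -0.2955  0.0347] az 57.2 shift cm [ 0.37 -0.14  0.57] | spin rad -0.012 open 0.0221
```

```bash
python3 -m creep '[[[0.85,0,0,-3,0],[0.85,0,0,-4,0],[0.85,0,0,-4,0],[0.85,0,0,0,-0.14],[0.85,0,0,0,-0.14],[0.85,0,0,0,-0.14],[0.85,0,0,0,-0.14]]]'; python3 - <<'E'
from h import *
go(.659,-.21,.14,90)
E
```

```text
t: 3.25
ee_pos: [0.5461, -0.2952, 0.1438]
tool_rot: [[0.006, 1.0, 0.0], [1.0, -0.006, -0.0], [-0.0, 0.0, -1.0]]
ft_force: [0.3, -0.2, -0.6]
opening: 0.0224
grip_force: 29.5
t 3.2 pos [ 0.5461 -0.2952  0.1438] az 89.6 shift cm [ 8.59 11.23  0.39] | spin rad -0.006 open 0.0224
```

```bash
python3 -m creep '[[[0.85,1.5,2.8,0,0],[0.85,1.5,2.8,0,0],[0.85,1.5,2.8,0,0],[0.85,0,2.8,0,0],[0.85,0,0,0,0]]]'; cat >> h.py <<'E'
def wag(name=None,cols=('brown','yel','blue','grey')):
    s=env.state();p,d=env.camera('wrist');X=wworld(d,s);H=hsv(p).astype(int)
    if name: cv2.imwrite(f'pics/{name}.png',p)
    M=dict(blue=(abs(H[...,0]-110)<12)&(H[...,1]>110),yel=(abs(H[...,0]-24)<7)&(H[...,1]>120),brown=(H[...,0]<15)&(H[...,1]>100),grey=(H[...,1]<50)&(H[...,2]>90))
    y0=dict(grey=.216,brown=.086,yel=-.044,blue=-.174)
    for k in cols:
        m=M[k]&(d>0)&(X[...,2]>.014)&(X[...,2]<.032)&(abs(X[...,0]-.659)<.04)&(abs(X[...,1]-y0[k])<.072)
        Q=X[m]
        if len(Q)>80: print(k,len(Q),'x %.4f %.4f y %.4f %.4f'%(*np.percentile(Q[:,0],[.5,99.5]),*np.percentile(Q[:,1],[.5,99.5])),'z %.4f'%np.median(Q[:,2]))
    return s,p,d,X,H
E
python3 - <<'E'
from h import *
wag('w2');go(.659,-.178,.0555,90)
E
```

```text
t: 3.75
ee_pos: [0.6607, -0.2502, 0.1421]
tool_rot: [[0.01, 1.0, -0.0], [1.0, -0.01, 0.001], [0.001, -0.0, -1.0]]
ft_force: [-0.0, -0.6, -0.8]
opening: 0.0224
grip_force: 29.6
yel 1593 x 0.6364 0.6829 y -0.1082 -0.0855 z 0.0201
blue 8744 x 0.6366 0.6824 y -0.2375 -0.1157 z 0.0201
t 3.8 pos [ 0.6594 -0.2509  0.1424] az 89.4 shift cm [ 7.28 -0.11  8.69] | spin rad -0.011 open 0.0225
```

View pics/w2.png

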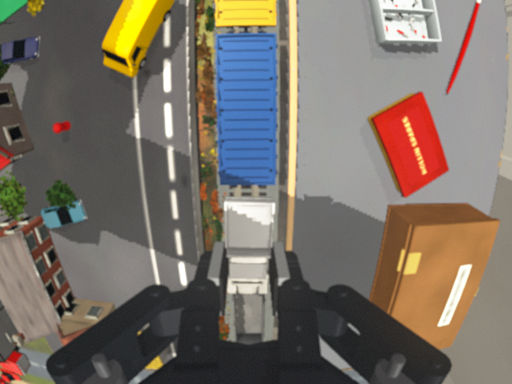

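```bash
python3 -m creep '[[[0.85,3.55,0,2,0],[0.85,3.5,0,2,-0.01],[0.85,0,0,2,0],[0.85,0,0,2,0],[0.85,0,0,0,0]]]';python3 - <<'E'
from h import *
go(.6595,-.180,.0557,90)
E
```

```text
t: 4.3
ee_pos: [0.6572, -0.1807, 0.0603]
tool_rot: [[0.002, 1.0, -0.006], [1.0, -0.002, 0.002], [0.002, -0.006, -1.0]]
ft_force: [-0.2, -0.2, -1.7]
opening: 0.0223
grip_force: 29.6
t 4.3 pos [ 0.6572 -0.1807  0.0603] az 89.9 shift cm [0.07 0.23 0.46] | spin rad -0.002 open 0.0223
```

```bash
python3 -m creep '[[[0.85,0,0.2,0.2,0],[0.85,0,0,0.2,0],[0.85,0,0,0,0],[0.85,0,0,0,0]]]'; python3 -m creep '[[[0.85,0,0,0.1,0],[0.85,0,0,0,0]]]'
```

```text
t: 4.7
ee_pos: [0.6618, -0.1813, 0.0604]
tool_rot: [[0.002, 1.0, 0.001], [1.0, -0.002, -0.001], [-0.001, 0.001, -1.0]]
ft_force: [-0.5, 0.1, -0.7]
opening: 0.0225
grip_force: 29.6
t: 4.9
ee_pos: [0.6616, -0.1811, 0.0585]
tool_rot: [[0.002, 1.0, 0.0], [1.0, -0.002, -0.0], [-0.0, 0.0, -1.0]]
ft_force: [0.2, -0.1, -0.8]
opening: 0.0225
grip_force: 29.6
```

```bash
python3 -m creep '[[[0.85,0.1,-0.2,0.15,0],[0.85,0,0,0,0],[0.85,0,0,0,0]]]'; python3 -m creep '[[[0.85,0,0,0.1,0],[0.85,0,0,0,0]]]'
```

```text
t: 5.2
ee_pos: [0.6594, -0.18, 0.0568]
tool_rot: [[0.002, 1.0, -0.0], [1.0, -0.002, -0.0], [-0.0, -0.0, -1.0]]
ft_force: [0.3, -0.1, -1.8]
opening: 0.0223
grip_force: 29.6
t: 5.4
ee_pos: [0.6595, -0.18, 0.0558]
tool_rot: [[0.002, 1.0, -0.0], [1.0, -0.002, -0.0], [-0.0, -0.0, -1.0]]
ft_force: [0.8, 0.0, 0.3]
opening: 0.0221
grip_force: 29.6
```

```bash
python3 -m creep '[[[0.85,0,0,0.1,0],[0.85,0,0,0,0]]]'; python3 -m creep '[[[0.6,0,0,0,0],[0.6,0,0,0,0],[0.6,0,0,0,0],[0.55,0,0,-3,0],[0.5,0,0,-4,0],[0.45,-1,0,-4,0],[0.45,0,0,0,0]]]'; python3 - <<'E'
from h import *
s,p,d,X,H=wag('w3',('yel',))
m=(d>0)&(X[...,2]>.032)&(X[...,2]<.06)&(np.hypot(X[...,0]-.659,X[...,1]+.177)<.05)
Q=X[m];print(len(Q),cv2.minAreaRect((Q[:,:2]*1000).astype(np.float32)),np.percentile(Q[:,2],99))
m=(d>0)&(abs(H[...,0]-27)<6)&(H[...,1]>150)&(X[...,2]>.02)&(np.hypot(X[...,0]-.57,X[...,1]+.103)<.06)
Q=X[m];print(len(Q),cv2.minAreaRect((Q[:,:2]*1000).astype(np.float32)),np.percentile(Q[:,2],[1,99]));go(.570,-.103,.15,60)
E
```

```text
t: 5.6
ee_pos: [0.6597, -0.18, 0.0555]
tool_rot: [[0.002, 1.0, 0.0], [1.0, -0.002, -0.0], [-0.0, 0.0, -1.0]]
ft_force: [-1.3, 0.5, 3.5]
opening: 0.0224
grip_force: 29.7
t: 6.3
ee_pos: [0.6618, -0.1918, 0.1733]
tool_rot: [[0.003, 1.0, 0.012], [1.0, -0.003, -0.005], [-0.005, 0.012, -1.0]]
ft_force: [0.6, -0.6, 1.7]
opening: 0.0469
grip_force: 0.0
yel 5172 x 0.6360 0.6829 y -0.1074 -0.0181 z 0.0201
1589 ((659.3812866210938, -175.34124755859375), (59.93087387084961, 23.99220848083496), 87.94781494140625) 0.04303120428012512
2429 ((570.1181640625, -100.63616943359375), (70.9886703491211, 31.036340713500977), 63.625919342041016) [0.02069894 0.03861088]
t 6.3 pos [ 0.6609 -0.1911  0.1694] az 89.8 shift cm [ 8.79 -9.13  1.85] | spin rad 0.521 open 0.0466
```

View pics/w3.png

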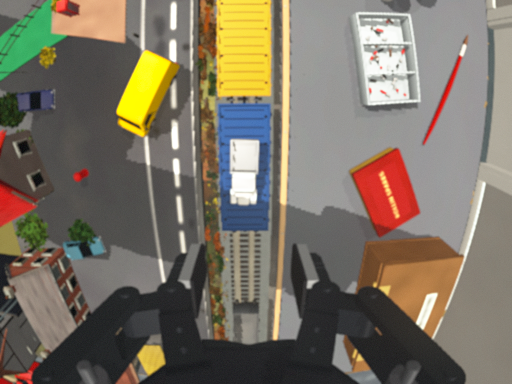

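The pickup is centred on the blue deck and straight (image 245,170). Now the van.

```bash
python3 -m creep '[[[0.45,1,-3.9,1,0],[0.45,1,-3.9,1,0],[0.45,1,-3.8,1,0],[0.45,0,0,0,0.14],[0.45,0,0,0,0.14],[0.45,0,0,0,0.14],[0.45,0,0,0,0.04],[0.45,0,0,0,0]]]'; python3 - <<'E'
from h import *
s=env.state();p,d=env.camera('wrist');X=wworld(d,s);H=hsv(p).astype(int)
for lo in(.006,.02,.033):
    m=(d>0)&(abs(H[...,0]-27)<7)&(H[...,1]>110)&(X[...,2]>lo)&(np.hypot(X[...,0]-.57,X[...,1]+.101)<.05)
    Q=X[m];print(len(Q),cv2.minAreaRect((Q[:,:2]*1000).astype(np.float32)),np.percentile(Q[:,2],[1,99]))
m=(d>0)&(X[...,0]>.596)&(X[...,0]<.63)&(abs(X[...,1]+.1)<.05)
for x in np.arange(.59,.63,.005):
    q=X[(d>0)&(abs(X[...,0]-x)<.0025)&(abs(X[...,1]+.1)<.06)];print('%.3f z %.3f'%(x,q[:,2].max(initial=0)),end='; ')
go(.570,-.103,.043,62)
E
```

```text
t: 7.15
ee_pos: [0.543, -0.1595, 0.1335]
tool_rot: [[0.446, 0.895, -0.002], [0.895, -0.446, 0.001], [-0.0, -0.002, -1.0]]
ft_force: [0.5, 0.8, 0.3]
opening: 0.0466
grip_force: 0.0
3632 ((581.691162109375, -111.18132781982422), (77.46443176269531, 61.15763854980469), 60.034645080566406) [0.01564892 0.03857247]
3349 ((568.7982177734375, -99.98390197753906), (71.03514862060547, 29.81005096435547), 61.93196487426758) [0.02357717 0.038597  ]
3231 ((570.7515869140625, -97.36233520507812), (63.8171501159668, 27.67796516418457), 61.69400405883789) [0.03389646 0.03860182]
0.590 z 0.039; 0.595 z 0.039; 0.600 z 0.034; 0.605 z 0.002; 0.610 z 0.017; 0.615 z 0.017; 0.620 z 0.018; 0.625 z 0.013; 0.630 z 0.008; t 7.2 pos [ 0.5431 -0.1595  0.1337] az 63.6 shift cm [ 6.26 -0.08  9.07] | spin rad 0.028 open 0.0469
```

```bash
python3 -m creep '[[[0.45,3.05,-0.18,0,0],[0.45,3.05,-0.18,0,0.03],[0.45,0,0,0,0],[0.45,0,0,3,0],[0.45,0,0,3,0],[0.45,0,0,2,0],[0.45,0,0,1.2,0],[0.45,0,0,0,0],[0.45,0,0,0,0]]]'; python3 -c "
from h import *
go(.567,-.1035,.042,62)"
```

```text
t: 8.1
ee_pos: [0.568, -0.1039, 0.0437]
tool_rot: [[0.472, 0.882, 0.001], [0.882, -0.472, -0.0], [0.0, 0.001, -1.0]]
ft_force: [-0.8, 0.2, 0.3]
opening: 0.0473
grip_force: 0.0
t 8.1 pos [ 0.568  -0.1039  0.0437] az 61.8 shift cm [-0.01 -0.1   0.17] | spin rad -0.003 open 0.0473
```

```bash
python3 -m creep '[[[0.8,0,0,0.1,0],[0.8,0,0,0,0],[0.8,0,0,0,0],[0.8,0,0,0,0],[0.8,0,0,0,0]]]'; python3 -m creep '[[[0.8,0,0,-3,0],[0.8,0,0,-4,0],[0.8,0,0,-3,0],[0.8,0,0,0,-0.14],[0.8,0,0,0,-0.14],[0.8,0,0,0,-0.14],[0.8,0,0,0,-0.07],[0.8,0,0,0,0]]]'; python3 -c "
from h import *
go(.6595,-.11,.13,90)"
```

```text
t: 8.6
ee_pos: [0.5685, -0.1039, 0.0435]
tool_rot: [[0.472, 0.881, 0.003], [0.881, -0.472, -0.001], [0.0, 0.003, -1.0]]
ft_force: [0.2, -0.9, 5.9]
opening: 0.0279
grip_force: 31.9
t: 9.4
ee_pos: [0.5673, -0.1035, 0.1416]
tool_rot: [[0.001, 1.0, -0.001], [1.0, -0.001, 0.0], [0.0, -0.001, -1.0]]
ft_force: [-0.5, -0.2, -0.7]
opening: 0.0283
grip_force: 31.1
t 9.4 pos [ 0.5673 -0.1035  0.1416] az 89.9 shift cm [-0.64  9.22  1.16] | spin rad -0.001 open 0.0283
```

```bash
python3 -m creep '[[[0.8,-0.1,3.1,0,0],[0.8,-0.1,3.1,0,0],[0.8,0,3.05,0,0],[0.8,0,0,0,0],[0.8,0,0,0,0]]]'; python3 - <<'E'
from h import *
s,p,d,X,H=wag('w4')
m=(d>0)&(X[...,2]>.085)&(X[...,2]<.16)&(abs(H[...,0]-27)<7)&(H[...,1]>110)
Q=X[m]-s['ee_pos'];print(len(Q),np.percentile(Q,[1,99],axis=0).round(4))
go(.6595,-.0466,.0645,90)
E
```

```text
t: 9.9
ee_pos: [0.6598, -0.1056, 0.1408]
tool_rot: [[0.003, 1.0, -0.002], [1.0, -0.003, 0.0], [0.0, -0.002, -1.0]]
ft_force: [0.2, -1.0, -1.8]
opening: 0.0282
grip_force: 31.1
brown 2517 x 0.6363 0.6829 y 0.0233 0.0585 z 0.0201
yel 7679 x 0.6361 0.6830 y -0.0879 0.0157 z 0.0201
6994 [[-0.0145 -0.0217 -0.0327]
 [ 0.0137  0.0399  0.0004]]
t 9.9 pos [ 0.6595 -0.1057  0.1415] az 89.8 shift cm [ 5.91 -0.01  7.7 ] | spin rad -0.003 open 0.0279
```

View pics/w4.png

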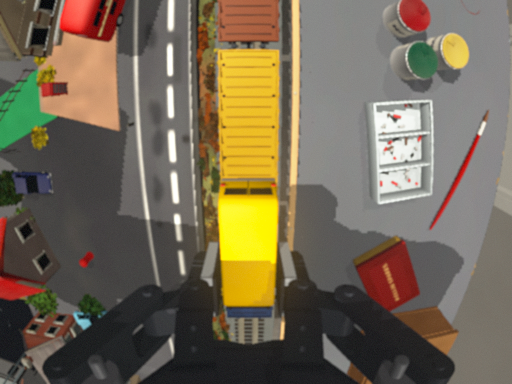

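```bash
python3 -m creep '[[[0.8,3,0,0,0],[0.8,2.95,0,1,0],[0.8,0,0,2.5,0],[0.8,0,0,2.5,0],[0.8,0,0,1,0],[0.8,0,0,0.3,0],[0.8,0,0,0,0],[0.8,0,0,0,0]]]'; python3 -m creep '[[[0.8,0,0,0.1,0],[0.8,0,0,0,0],[0.8,0,0,0,0]]]';python3 -c "
from h import *
go(.6595,-.0460,.0645,90)"
```

```text
t: 10.75
ee_pos: [0.6609, -0.0466, 0.0708]
tool_rot: [[0.002, 1.0, 0.003], [1.0, -0.002, -0.0], [-0.0, 0.003, -1.0]]
ft_force: [-0.1, 0.4, -0.7]
opening: 0.028
grip_force: 31.1
t: 11.05
ee_pos: [0.6603, -0.0463, 0.0683]
tool_rot: [[0.002, 1.0, 0.001], [1.0, -0.002, -0.0], [-0.0, 0.001, -1.0]]
ft_force: [-0.4, 0.4, -0.9]
opening: 0.028
grip_force: 31.1
t 11.1 pos [ 0.6603 -0.0463  0.0683] az 89.9 shift cm [ 0.03 -0.08  0.38] | spin rad -0.002 open 0.028
```

```bash
python3 -m creep '[[[0.8,0,-0.08,0.2,0],[0.8,0,0,0,0],[0.8,0,0,0,0]]]';python3 -m creep '[[[0.8,0,0,0.12,0],[0.8,0,0,0,0],[0.8,0,0,0,0]]]';python3 -m creep '[[[0.8,0,0,0.1,0],[0.8,0,0,0,0],[0.8,0,0,0,0]]]'
```

```text
t: 11.35
ee_pos: [0.6593, -0.0462, 0.0658]
tool_rot: [[0.002, 1.0, -0.0], [1.0, -0.002, -0.0], [-0.0, -0.0, -1.0]]
ft_force: [-0.9, 0.3, -0.7]
opening: 0.0279
grip_force: 31.1
t: 11.65
ee_pos: [0.6594, -0.0463, 0.0647]
tool_rot: [[0.002, 1.0, -0.0], [1.0, -0.002, -0.0], [-0.0, -0.0, -1.0]]
ft_force: [-0.2, 0.2, -1.3]
opening: 0.028
grip_force: 31.1
t: 11.95
ee_pos: [0.6595, -0.0463, 0.0644]
tool_rot: [[0.002, 1.0, 0.001], [1.0, -0.002, -0.0], [-0.0, 0.001, -1.0]]
ft_force: [-3.0, -0.9, 5.1]
opening: 0.0285
grip_force: 31.7
```

```bash
python3 -m creep '[[[0.6,0,0,0,0],[0.55,0,0,0,0],[0.5,0,0,0,0],[0.5,0,0,-2,0],[0.45,0,0,-4,0],[0.45,0,0,-4,0],[0.45,-2,-3.5,-3,0],[0.45,-2,-3.5,0,0],[0.45,-2,-3,0,0],[0.45,0,0,0,0]]]'; python3 - <<'E'
from h import *
s,p,d,X,H=wag('w5',('brown','grey'))
m=(d>0)&(X[...,2]>.05)&(X[...,2]<.07)&(np.hypot(X[...,0]-.659,X[...,1]+.047)<.055)
Q=X[m];print('van',len(Q),cv2.minAreaRect((Q[:,:2]*1000).astype(np.float32)),np.percentile(Q[:,2],99))
m=(d>0)&((H[...,0]<8)|(H[...,0]>172))&(H[...,1]>140)&(X[...,2]>.02)&(X[...,2]<.075)&(np.hypot(X[...,0]-.541,X[...,1]-.092)<.065)
for lo in(.02,.05):
    Q=X[m&(X[...,2]>lo)];print('bus',len(Q),cv2.minAreaRect((Q[:,:2]*1000).astype(np.float32)),np.percentile(Q[:,2],[1,99]))
go(.541,.092,.15,70)
E
```

```text
t: 12.95
ee_pos: [0.5568, -0.1079, 0.1935]
tool_rot: [[0.005, 1.0, -0.001], [1.0, -0.005, -0.001], [-0.001, -0.001, -1.0]]
ft_force: [0.0, 0.9, 0.3]
opening: 0.0471
grip_force: 0.0
brown 2434 x 0.6358 0.6830 y 0.0232 0.0832 z 0.0201
van 2171 ((658.6531982421875, -40.27679443359375), (67.16146087646484, 29.13041114807129), 89.92689514160156) 0.05946066561408613
bus 1167 ((530.2308349609375, 53.61511993408203), (32.38612747192383, 30.31223487854004), 72.49440002441406) [0.02179653 0.05758201]
bus 911 ((529.5037231445312, 52.823081970214844), (29.903011322021484, 29.426023483276367), 72.1163558959961) [0.05036281 0.05768714]
t 13.0 pos [ 0.5583 -0.1069  0.1938] az 89.8 shift cm [19.89 -1.82  4.38] | spin rad 0.345 open 0.0468
```

View pics/w5.png

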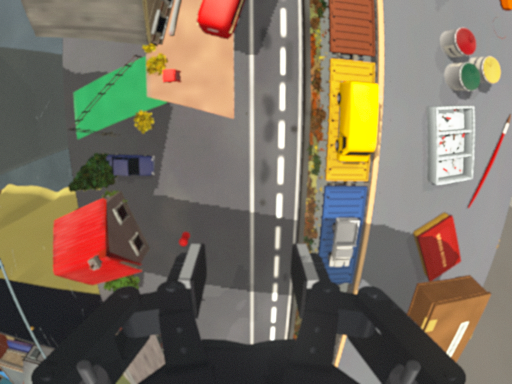

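The van stands straight in the middle of the yellow deck (355,120). The bus is only partly in view at the top (220,15), so I'll move closer.

```bash
python3 -m creep '[[[0.45,4.5,-0.2,0,0],[0.45,4.5,-0.2,0,0],[0.45,2.5,-0.2,0,0],[0.45,0,0,0,0.14],[0.45,0,0,0,0.14],[0.45,0,0,0,0.03],[0.45,0,0,0,0],[0.45,0,0,0,0]]]'; python3 - <<'E'
from h import *
s=env.state();p,d=env.camera('wrist');X=wworld(d,s);H=hsv(p).astype(int);cv2.imwrite('pics/w6.png',p)
m=(d>0)&((H[...,0]<8)|(H[...,0]>172))&(H[...,1]>140)&(X[...,2]>.02)&(X[...,2]<.075)&(np.hypot(X[...,0]-.541,X[...,1]-.092)<.07)
for lo in(.02,.05):
    Q=X[m&(X[...,2]>lo)];print('bus',len(Q),cv2.minAreaRect((Q[:,:2]*1000).astype(np.float32)),np.percentile(Q[:,2],[1,99]))
a=np.radians(72);D=X[...,:2]-[.5415,.090];u=D@[np.cos(a),np.sin(a)];v=D@[np.sin(a),-np.cos(a)]
for z0 in(.03,.06,.09):
  print(z0)
  for uu in range(-50,60,10):
    q=v[(d>0)&(X[...,2]>z0)&(X[...,2]<.17)&(abs(u-uu/1000)<.006)&(v<-.022)&(v>-.12)]
    print(uu,'%.3f'%q.max(initial=-1),end=' | ')
go(.541,.092,.15,72)
E
```

```text
t: 13.8
ee_pos: [0.5541, 0.0095, 0.1934]
tool_rot: [[0.305, 0.952, -0.0], [0.952, -0.305, 0.0], [0.0, -0.0, -1.0]]
ft_force: [-0.0, -0.6, 0.4]
opening: 0.0466
grip_force: 0.0
bus 4313 ((541.7891235351562, 91.75263977050781), (109.5845718383789, 32.22922897338867), 72.21430969238281) [0.04443072 0.05751007]
bus 4062 ((542.059326171875, 91.77326202392578), (109.15299224853516, 29.486324310302734), 71.51461029052734) [0.05077524 0.05755777]
0.03
-50 -0.049 | -40 -0.049 | -30 -0.050 | -20 -0.051 | -10 -0.051 | 0 -0.052 | 10 -0.053 | 20 -0.054 | 30 -0.055 | 40 -0.098 | 50 -0.099 | 0.06
-50 -0.049 | -40 -0.049 | -30 -0.050 | -20 -0.051 | -10 -0.051 | 0 -0.052 | 10 -0.053 | 20 -0.054 | 30 -0.055 | 40 -0.099 | 50 -0.099 | 0.09
-50 -0.049 | -40 -0.049 | -30 -0.050 | -20 -0.051 | -10 -0.051 | 0 -0.052 | 10 -1.000 | 20 -1.000 | 30 -1.000 | 40 -1.000 | 50 -0.112 | t 13.8 pos [0.554  0.0094 0.1934] az 72.2 shift cm [ 7.47 -3.76  4.35] | spin rad 0.004 open 0.047
```

View pics/w6.png

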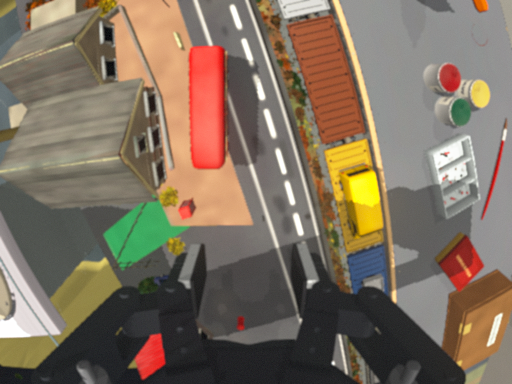

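The bus is clear of the gable to its left by about 30 mm (bus at 208,107, gable at 160,120). I'll come down biased 3 mm away from the building.

```bash
python3 -m creep '[[[0.45,3.7,-1.7,0,0],[0.45,3.75,-1.65,0,0],[0.45,0,0,0,0],[0.45,0,0,4,0],[0.45,0,0,3,0],[0.45,0,0,1,0],[0.45,0,0,0,0],[0.45,0,0,0,0]]]'; python3 -c "
from h import *
go(.5448,.0909,.057,72)"
```

```text
t: 14.65
ee_pos: [0.5456, 0.0901, 0.1152]
tool_rot: [[0.307, 0.952, 0.002], [0.952, -0.307, 0.0], [0.001, 0.002, -1.0]]
ft_force: [0.0, 0.1, 1.0]
opening: 0.0469
grip_force: 0.0
t 14.7 pos [0.5456 0.0901 0.1152] az 72.1 shift cm [ 0.05 -0.11  5.82] | spin rad 0.002 open 0.0469
```

```bash
python3 -m creep '[[[0.45,0,0,1.5,0],[0.45,0,0,1.5,0],[0.45,0,0,0,0]]]'; python3 -m creep '[[[0.45,0,0,1.4,0],[0.45,0,0,1.2,0],[0.45,0,0,0,0],[0.45,0,0,0,0]]]'
```

```text
t: 14.95
ee_pos: [0.5431, 0.09, 0.0807]
tool_rot: [[0.307, 0.952, -0.005], [0.952, -0.307, -0.001], [-0.002, -0.004, -1.0]]
ft_force: [-0.2, -0.3, -0.9]
opening: 0.0467
grip_force: 0.0
t: 15.35
ee_pos: [0.5445, 0.0902, 0.0572]
tool_rot: [[0.307, 0.952, -0.001], [0.952, -0.307, -0.0], [-0.0, -0.001, -1.0]]
ft_force: [-0.4, -0.1, 0.2]
opening: 0.047
grip_force: 0.0
```

Clean descent. Now grip at 50 N and lift.

```bash
python3 -m creep '[[[0.8,0,0,0,0],[0.8,0,0,0,0],[0.8,0,0,0,0],[0.8,0,0,0,0],[0.8,0,0,0,0]]]' 50; python3 -m creep '[[[0.8,0,0,-2,0],[0.8,0,0,-3,0],[0.8,0,0,-4,0],[0.8,0,0,-3,0],[0.8,0,3,0,0],[0.8,0,2,0,0],[0.8,0,0,0,-0.14],[0.8,0,0,0,-0.14],[0.8,0,0,0,-0.035],[0.8,0,0,0,0],[0.8,0,0,0,0]]]'; python3 - <<'E'
from h import *
go(.6595,.155,.17,90)
E
```

```text
t: 15.85
ee_pos: [0.545, 0.0903, 0.0582]
tool_rot: [[0.307, 0.952, 0.001], [0.952, -0.307, 0.0], [0.0, 0.001, -1.0]]
ft_force: [-0.6, -0.4, 3.5]
opening: 0.0323
grip_force: 54.4
t: 16.95
ee_pos: [0.592, 0.0748, 0.1771]
tool_rot: [[-0.002, 1.0, -0.001], [1.0, 0.002, -0.0], [-0.0, -0.001, -1.0]]
ft_force: [-0.7, -0.3, -2.0]
opening: 0.0318
grip_force: 53.9
t 16.9 pos [0.592  0.0748 0.1771] az 90.1 shift cm [8.   6.76 0.7 ] | spin rad 0.002 open 0.0318
```

```bash
python3 -m creep '[[[0.8,2.5,2.3,0,0],[0.8,2.5,2.3,0,0],[0.8,2,2.15,0,0],[0.8,0,0,0,0],[0.8,0,0,0,0]]]'; python3 - <<'E'
from h import *
s,p,d,X,H=wag('w7',('grey','brown'))
m=(d>0)&(X[...,2]>.1)&(X[...,2]<.2)&((H[...,0]<8)|(H[...,0]>172))&(H[...,1]>140)
Q=X[m]-s['ee_pos'];print(len(Q),np.percentile(Q,[1,99],axis=0).round(4))
m=(d>0)&(X[...,2]>.04)&(X[...,2]<.07)&(abs(X[...,0]-.659)<.03)&(X[...,1]>.25);print('loco',np.percentile(X[m],[1,99],axis=0).round(4) if m.any() else 0)
m=(d>0)&(X[...,2]>.012)&(X[...,2]<.055)&(np.hypot(X[...,0]-.566,X[...,1]-.285)<.06)
Q=X[m];print('lorry',len(Q),cv2.minAreaRect((Q[:,:2]*1000).astype(np.float32)))
go(.6595,.2136,.0785,90)
E
```

```text
t: 17.45
ee_pos: [0.6594, 0.1453, 0.1766]
tool_rot: [[-0.003, 1.0, -0.001], [1.0, 0.003, -0.001], [-0.001, -0.001, -1.0]]
ft_force: [0.1, 0.5, -1.9]
opening: 0.0325
grip_force: 53.9
grey 5401 x 0.6359 0.6832 y 0.1830 0.2773 z 0.0201
12107 [[-0.016  -0.0428 -0.0428]
 [ 0.015   0.0554 -0.0006]]
loco [[0.6442 0.2907 0.0404]
 [0.6763 0.3103 0.0557]]
lorry 4355 ((577.5254516601562, 282.0609436035156), (89.60826873779297, 95.404296875), 10.90457820892334)
t 17.5 pos [0.6592 0.1448 0.1771] az 90.1 shift cm [6.88 0.05 9.86] | spin rad 0.002 open 0.0321
```

View pics/w7.png

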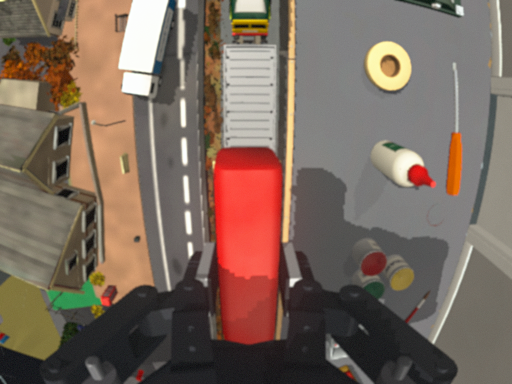

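```bash
python3 -m creep '[[[0.8,3.5,0,0,0],[0.8,3.45,0,0,0],[0.8,0,0,3,0],[0.8,0,0,3,0],[0.8,0,0,2,0],[0.8,0,0,0.7,0],[0.8,0,0,0.4,0],[0.8,0,0,0,0],[0.8,0,0,0,0],[0.8,0,0,0,0]]]'; python3 -c "
from h import *
go(.6595,.2145,.079,90)"
```

```text
t: 18.5
ee_pos: [0.6599, 0.2147, 0.0882]
tool_rot: [[-0.003, 1.0, 0.002], [1.0, 0.003, 0.001], [0.001, 0.002, -1.0]]
ft_force: [-0.4, -0.2, -1.8]
opening: 0.0323
grip_force: 54.0
t 18.5 pos [0.6599 0.2147 0.0882] az 90.2 shift cm [-0.02 -0.04  0.92] | spin rad 0.003 open 0.0323
```

```bash
python3 -m creep '[[[0.8,0,0,0.4,0],[0.8,0,0,0.35,0],[0.8,0,0,0,0],[0.8,0,0,0,0],[0.8,0,0,0,0]]]';python3 -m creep '[[[0.8,0,0,0.1,0],[0.8,0,0,0,0],[0.8,0,0,0,0]]]';python3 -m creep '[[[0.8,0,0,0.1,0],[0.8,0,0,0,0],[0.8,0,0,0,0]]]'
```

```text
t: 19.0
ee_pos: [0.6595, 0.2146, 0.0793]
tool_rot: [[-0.003, 1.0, 0.001], [1.0, 0.003, 0.0], [0.0, 0.001, -1.0]]
ft_force: [0.1, 0.3, 0.4]
opening: 0.0321
grip_force: 54.0
t: 19.3
ee_pos: [0.6595, 0.2147, 0.0791]
tool_rot: [[-0.003, 1.0, 0.001], [1.0, 0.003, 0.0], [0.0, 0.001, -1.0]]
ft_force: [-2.6, -0.1, 5.9]
opening: 0.0322
grip_force: 54.6
t: 19.6
ee_pos: [0.6596, 0.2147, 0.079]
tool_rot: [[-0.003, 1.0, 0.001], [1.0, 0.003, 0.0], [0.0, 0.001, -1.0]]
ft_force: [-4.7, -1.9, 9.5]
opening: 0.0326
grip_force: 55.1
```

```bash
python3 -m creep '[[[0.6,0,0,0,0],[0.5,0,0,0,0],[0.45,0,0,0,0],[0.45,0,0,-2,0],[0.45,0,0,-4,0],[0.45,0,0,-4,0],[0.45,-1,-3.5,-2,0],[0.45,-0.8,-3.5,0,0],[0.45,-0.7,-3,0,0],[0.45,0,0,0,0.1],[0.45,0,0,0,0.1],[0.45,0,0,0,0]]]' 35; python3 - <<'E'
from h import *
s,p,d,X,H=wag('w8',('grey',))
m=(d>0)&(X[...,2]>.06)&(X[...,2]<.09)&(np.hypot(X[...,0]-.659,X[...,1]-.2145)<.065)
Q=X[m];print('bus',len(Q),cv2.minAreaRect((Q[:,:2]*1000).astype(np.float32)),np.percentile(Q[:,2],99))
k=(d>0)&(X[...,0]<.6)&(np.hypot(X[...,0]-.567,X[...,1]-.285)<.058)
for lo in(.015,.03):
    m=k&(X[...,2]>lo)&(X[...,2]<.05)
    Q=X[m];print('lorry',len(Q),cv2.minAreaRect((Q[:,:2]*1000).astype(np.float32)),np.percentile(Q[:,2],99))
go(.566,.286,.045,78)
E
```

```text
t: 20.8
ee_pos: [0.5592, 0.1892, 0.1969]
tool_rot: [[0.197, 0.98, -0.0], [0.98, -0.197, -0.0], [-0.0, 0.0, -1.0]]
ft_force: [0.8, 0.2, -0.6]
opening: 0.0472
grip_force: 0.0
grey 1315 x 0.6349 0.6821 y 0.1540 0.2797 z 0.0202
bus 4436 ((656.4518432617188, 214.83724975585938), (31.382356643676758, 110.33712005615234), 0.356851726770401) 0.07826738166878738
lorry 3519 ((564.519775390625, 282.2765197753906), (96.5849838256836, 32.982322692871094), 78.05272674560547) 0.041228150108041414
lorry 3337 ((564.6079711914062, 282.6930847167969), (95.73332214355469, 32.982322692871094), 78.05272674560547) 0.041234992630170435
t 20.9 pos [0.5594 0.1892 0.1969] az 78.8 shift cm [ 9.62 -1.22 15.19] | spin rad 0.015 open 0.0472
```

View pics/w8.png

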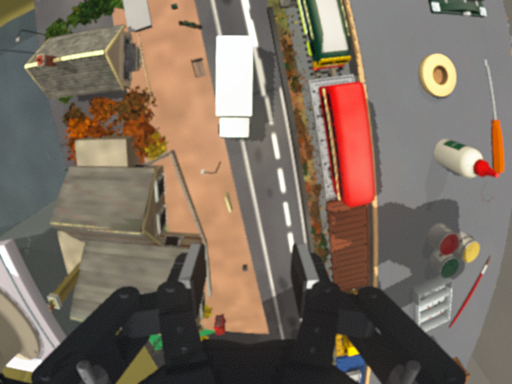

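The bus is on the grey deck (350,145) and straight. The lorry is in full view (235,85).

```bash
python3 -m creep '[[[0.45,3.1,-0.43,0,0.015],[0.45,3.1,-0.43,0,0],[0.45,3.1,-0.44,0,0],[0.45,0,0,4,0],[0.45,0,0,4,0],[0.45,0,0,3,0],[0.45,0,0,2,0],[0.45,0,0,0.5,0],[0.45,0,0,0,0],[0.45,0,0,0,0]]]'; python3 -c "
from h import *
go(.565,.283,.044,78)"
```

```text
t: 21.85
ee_pos: [0.5667, 0.2833, 0.0637]
tool_rot: [[0.21, 0.978, 0.002], [0.978, -0.21, 0.001], [0.001, 0.002, -1.0]]
ft_force: [-0.4, -0.3, -0.2]
opening: 0.0471
grip_force: 0.0
t 21.9 pos [0.5667 0.2833 0.0637] az 77.9 shift cm [-0.07 -0.16  1.97] | spin rad -0.002 open 0.0471
```

```bash
python3 -m creep '[[[0.45,0,-0.1,1,0],[0.45,0,0,0.9,0],[0.45,0,0,0,0],[0.45,0,0,0,0]]]'; python3 -m creep '[[[0.8,0,0,0,0],[0.8,0,0,0,0],[0.8,0,0,0,0],[0.8,0,0,0,0],[0.8,0,0,0,0]]]' 35; python3 -m creep '[[[0.8,0,0,-2,0],[0.8,0,0,-4,0],[0.8,0,0,-4,0],[0.8,0,0,-4,0],[0.8,0,0,0,-0.1],[0.8,0,0,0,-0.11],[0.8,0,0,0,0],[0.8,0,0,0,0]]]'; python3 -c "
from h import *
go(.6595,.02,.17,90)"
```

```text
t: 22.25
ee_pos: [0.5646, 0.2831, 0.0426]
tool_rot: [[0.21, 0.978, -0.001], [0.978, -0.21, -0.0], [-0.001, -0.001, -1.0]]
ft_force: [0.3, 0.6, 0.1]
opening: 0.047
grip_force: 0.0
t: 22.75
ee_pos: [0.5651, 0.2833, 0.0436]
tool_rot: [[0.21, 0.978, 0.001], [0.978, -0.21, 0.0], [0.001, 0.001, -1.0]]
ft_force: [0.4, 1.2, 1.9]
opening: 0.0318
grip_force: 38.4
t: 23.55
ee_pos: [0.5645, 0.2831, 0.1824]
tool_rot: [[0.005, 1.0, -0.001], [1.0, -0.005, -0.001], [-0.001, -0.001, -1.0]]
ft_force: [1.0, -0.8, -1.5]
opening: 0.0318
grip_force: 38.2
t 23.6 pos [0.5645 0.2831 0.1824] az 89.7 shift cm [-26.26   9.63   1.24] | spin rad -0.005 open 0.0318
```

```bash
python3 -m creep '[[[0.8,-4.2,1.6,0,0],[0.8,-4.2,1.6,0,0],[0.8,-4.2,1.6,0,0],[0.8,-4.2,1.6,0,0],[0.8,-4.2,1.6,0,0],[0.8,-4.2,1.55,0,0],[0.8,0,0,0,0],[0.8,0,0,0,0]]]'; python3 - <<'E'
from h import *
s,p,d,X,H=wag('w9',('brown','grey'))
m=(d>0)&(X[...,2]>.13)&(X[...,2]<.2)&(abs(X[...,0]-.66)<.03)&(H[...,1]<60)&(H[...,2]>120)
Q=X[m]-s['ee_pos'];print(len(Q),np.percentile(Q,[1,99],axis=0).round(4))
m=(d>0)&(X[...,2]>.06)&(X[...,2]<.09)&(np.hypot(X[...,0]-.659,X[...,1]-.2145)<.065)
Q=X[m];print('bus',np.percentile(Q,[1,99],axis=0).round(4))
go(.6595,.084,.065,90)
E
```

```text
t: 24.35
ee_pos: [0.6598, 0.03, 0.1823]
tool_rot: [[0.006, 1.0, -0.001], [1.0, -0.006, 0.0], [0.0, -0.001, -1.0]]
ft_force: [-0.6, 0.6, 0.2]
opening: 0.0322
grip_force: 38.1
brown 5303 x 0.6361 0.6826 y 0.0473 0.1461 z 0.0201
grey 960 x 0.6351 0.6837 y 0.1493 0.2074 z 0.0203
11418 [[-0.0211 -0.0453 -0.0198]
 [ 0.0206  0.0481  0.0114]]
bus [[0.6425 0.1596 0.0647]
 [0.6729 0.189  0.0784]]
t 24.4 pos [0.6596 0.0312 0.1825] az 89.8 shift cm [ 5.280e+00 -1.000e-02  1.175e+01] | spin rad -0.004 open 0.0323
```

View pics/w9.png

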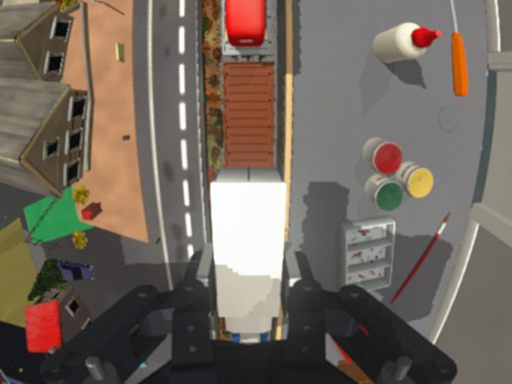

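```bash
python3 -m creep '[[[0.8,2.7,0,0,0],[0.8,2.7,0,0,0],[0.8,0,0,3.5,0],[0.8,0,0,3.5,0],[0.8,0,0,2.5,0],[0.8,0,0,1,0],[0.8,0,0,0.6,0],[0.8,0,0,0,0],[0.8,0,0,0,0],[0.8,0,0,0,0]]]'; python3 -c "
from h import *
go(.6595,.085,.065,90)"
```

```text
t: 25.4
ee_pos: [0.6607, 0.0851, 0.0739]
tool_rot: [[0.002, 1.0, 0.003], [1.0, -0.002, 0.0], [0.0, 0.003, -1.0]]
ft_force: [0.2, -0.3, -0.2]
opening: 0.0325
grip_force: 38.2
t 25.4 pos [0.6607 0.0851 0.0739] az 89.9 shift cm [-0.01 -0.12  0.89] | spin rad -0.002 open 0.0325
```

```bash
python3 -m creep '[[[0.8,0,-0.05,0.4,0],[0.8,0,0,0.35,0],[0.8,0,0,0,0],[0.8,0,0,0,0],[0.8,0,0,0,0]]]';python3 -m creep '[[[0.8,0,0,0.1,0],[0.8,0,0,0,0],[0.8,0,0,0,0]]]';python3 -m creep '[[[0.8,0,0,0.1,0],[0.8,0,0,0,0],[0.8,0,0,0,0]]]'
```

```text
t: 25.9
ee_pos: [0.6594, 0.0849, 0.0646]
tool_rot: [[0.002, 1.0, 0.0], [1.0, -0.002, -0.0], [-0.0, 0.0, -1.0]]
ft_force: [0.4, -0.5, 0.2]
opening: 0.0321
grip_force: 38.2
t: 26.2
ee_pos: [0.6595, 0.085, 0.0644]
tool_rot: [[0.002, 1.0, 0.0], [1.0, -0.002, -0.0], [-0.0, 0.0, -1.0]]
ft_force: [-2.2, -0.3, 6.8]
opening: 0.0323
grip_force: 38.9
t: 26.5
ee_pos: [0.6596, 0.085, 0.0643]
tool_rot: [[0.002, 1.0, 0.001], [1.0, -0.002, -0.0], [-0.0, 0.001, -1.0]]
ft_force: [-5.0, -1.3, 9.8]
opening: 0.0319
grip_force: 39.6
```

Contact felt. Release, back off and verify.

```bash
python3 -m creep '[[[0.6,0,0,0,0],[0.5,0,0,0,0],[0.45,0,0,0,0],[0.45,0,0,-2,0],[0.45,0,0,-4,0],[0.45,0,0,-4,0],[0.45,-3,0,-4,0],[0.45,-4,0,-3,0],[0.45,-4,0,-2,0],[0.45,-4,0,0,0],[0.45,0,0,0,0],[0.45,0,0,0,0]]]'; python3 - <<'E'
from h import *
for n in('wrist','scene','side'):
    s=env.state();p,d=env.camera(n);X=wworld(d,s) if n=='wrist' else world(n,p,d)
    if n=='wrist': cv2.imwrite('pics/w10.png',p)
    else: cv2.imwrite(f'pics/{n}1.png',cv2.resize(p[140:260,150:400],None,fx=3,fy=3))
    for k,y,L in(('bus',.2141,.06),('lorry',.0841,.055),('van',-.0463,.045),('pick',-.1763,.036)):
        m=(d>0)&(X[...,2]>.033)&(X[...,2]<.09)&(abs(X[...,0]-.659)<.03)&(abs(X[...,1]-y)<L)
        Q=X[m]
        if len(Q)>50:
            r=cv2.minAreaRect((Q[:,:2]*1000).astype(np.float32));print(n,k,len(Q),np.round(r[0]),np.round(r[1]),round(r[2],1),'top %.3f'%np.percentile(Q[:,2],97))
E
```

```text
t: 27.7
ee_pos: [0.659, -0.0656, 0.2518]
tool_rot: [[0.004, 1.0, -0.001], [1.0, -0.004, 0.0], [0.0, -0.001, -1.0]]
ft_force: [0.2, 0.3, -0.1]
opening: 0.0472
grip_force: 0.0
wrist lorry 2543 [659.  78.] [88. 33.] 89.8 top 0.062
wrist van 1771 [659. -45.] [34. 78.] 0.0 top 0.059
wrist pick 646 [ 660. -175.] [61. 24.] 90.0 top 0.043
scene bus 704 [655. 215.] [111.  35.] 89.0 top 0.081
scene lorry 434 [659.  84.] [99. 36.] 89.3 top 0.065
scene van 274 [658. -46.] [32. 83.] 1.2 top 0.063
scene pick 94 [ 660. -170.] [51. 28.] 87.6 top 0.046
side bus 269 [657. 213.] [ 34. 112.] 1.0 top 0.080
side lorry 261 [659.  83.] [104.  33.] 89.5 top 0.064
side van 254 [660. -48.] [32. 81.] 1.7 top 0.061
side pick 138 [ 659. -175.] [61. 25.] 88.4 top 0.044
```

View pics/scene1.png

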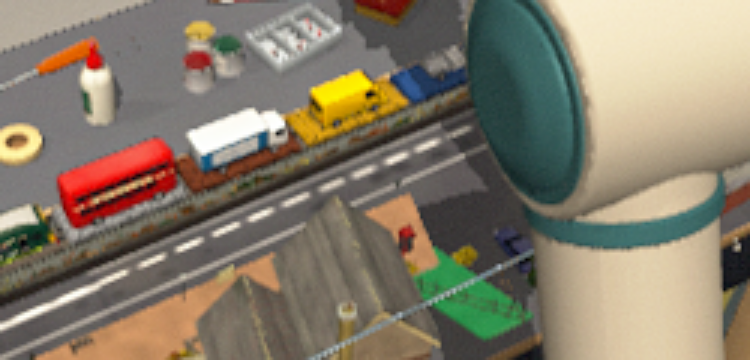

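The picture shows all four vehicles upright in order: bus (115,185), lorry (235,140), van (342,95) and pickup (445,65). All measured offsets are well within tolerance.

```bash
python3 -c "
from plant import env
print(env.job_done())"
```

```text
the job is handed in; nothing more can be done
None
```

I loaded all four vehicles and handed the job in at about 28 s: outward from the locomotive, bus on grey, lorry on brown, van on yellow, pickup on blue. Each is upright and straight, and the final camera check put them within about 4 mm of the track centre line and 6 mm of their deck middles. The hand-in returned no verdict.

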